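# Set the mug press's air throttle: shut, then two turns open

### The job

Set the air throttle for the mug press: wind the brass valve's handwheel clockwise until it is shut against its stop, then back it off exactly two full turns. Finish there while still gripping the wheel's upright black handle, so that the wheel cannot creep when the air comes on, and leave the ball-valve lever and everything else on the bench as they stand.

Things in the scene. Friction and masses are not known exactly. Their poses are not given: they have to be found in the camera images.
- air_station: Fixed run of 34 mm steel pipe along its own y axis, 410 mm long, axis 85 mm above the bench, with a flange at each end. Origin on the bench below the handwheel's axis. At y = 0 the brass globe valve with the handwheel on top; at y = -118 mm a steel ball valve; at y = +125 mm a filter-regulator with gauge facing -x. All but the handwheel stays below 160 mm.
- handwheel (a joint): Opening of the valve (rad): 0 = shut, a hard stop; grows as the wheel turns anticlockwise seen from above (opening); one turn is 6.283; opens to five turns. Turning takes about 0.2 N m (4 to 5 N at the handle); it stays where it is left and the wheel does not rise. It starts between a third of a turn and one and a third turns open.
- wheel_hub (a point): Centre of the handwheel, on its upright axis, 190 mm above the bench. The grey wheel is 110 mm across over its 14 mm thick round rim (top of rim at 197 mm) and has three spokes.
- handle: The black upright handle that revolves freely on its own pin on the wheel's rim: 57 mm tall, 17 mm thick at its foot, 23 mm at its thickest (30 to 46 mm above the foot), rounded top. Origin at the middle of its foot, 202 mm above the bench and 46 mm from the wheel's axis; top at 259 mm.
- handle_grip (a point): Point on the axis of the black handle, 34 mm above its foot, 236 mm above the bench, 46 mm from the wheel's axis: where to grip, from above. The handle revolves on its pin, so the gripper can go round without turning.
- ball_lever (a joint): Lever of the ball valve (rad): 0 = in line with the pipe (air on, as it starts), pi/2 = across it. To be left alone.
- ball_lever_tip (a point): Free end of the ball valve's flat 125 mm lever, about 150 mm above the bench.
- mug_front: White mug, 82 mm across, 96 mm tall, standing on the robot's side of the pipe. Origin under its centre; handle along its +y. Leave alone.
- mug_back: White mug, 82 mm across, 96 mm tall, standing on the far side of the pipe. Origin under its centre; handle along its +y. Leave alone.
- mug_side: White mug, 82 mm across, 96 mm tall, at the left of the bench. Origin under its centre. Leave alone.
- tape_roll: Roll of heat tape lying flat, 76 mm across, 19 mm tall, on the far side of the pipe. Origin under its centre. Leave alone.
- flask: White drinking flask with black cap, 68 mm across, 200 mm tall, at the left. Origin under its centre. Leave alone.
- tumbler: Bare metal tumbler with lid, 78 mm across, 168 mm tall, at the right. Origin under its centre. Leave alone.
- spray: Spray bottle, 68 mm across, 208 mm tall, at the left. Origin under its centre. Leave alone.

How it is judged:
By the outcome, as a careful person would: the job done as asked, in the order asked, and still so for the second after the job is handed in, while the arm keeps its last pose, push and grip.
It also fails if it takes over 56 s, if anything falls off the work surface, if the arm or the gripper's body presses on something with over 40 N, if the wrist force passes 120 N, or if a joint passes its speed limit or range.

### The arm

A 6-joint arm with a two-finger parallel gripper is mounted at the origin on the work surface. World frame = base frame: x ahead of the robot, y to its left, z up, the work surface at z = 0. Lengths are in m, angles in rad, forces in N, time in s.
With the tool pointing down it reaches from about 0.25 to 0.725 m from the base axis. Payload 4 kg.
Tool frame: the origin (TCP) lies between the finger pads, 19 mm behind the fingertips; this is the grasp point; z points along the fingers, y is the line along which they close (so a half turn about z gives the same grasp; the last joint's range is limited). The gripper opens to 85 mm and grips with 20 to 120 N. Pads are 22 mm wide; open, the fingers measure 114 mm over their backs; the gripper's body (76 mm by 85 mm) begins 54 mm behind the grasp point. The pads swing forward as they close: fully open they stand 13 mm farther back than shut.
Start: joints at [1.148, 0.241, 0.005, 1.335, 0, 1.571], TCP at [0.205, 0.456, 0.25] pointing down, gripper open.
Joint ranges: [-2.72, 2.72], [-1.05, 1.87], [-1.09, 1.28], [-1.99, 2.15], [-1.42, 1.44], [-3.14, 3.14]. Speed limits (rad/s): [2.79, 2.79, 3.14, 3.14, 3.14, 3.14].

### API

Orientations are given as a unit quaternion [x, y, z, w].
In Python, from workcell import telemetry, camera, camera_params, ticket, boxes_of, cut_out, spot_point gives the robot as it stands.
- The arm moves only by the shell command python3 -m creep 'ROWS'. ROWS is text: rows parted by semicolons, each of 5 numbers parted by spaces: the opening, from 0 (shut) to 1 (fully open), then the shift along the tool's x, y, z in units of 150 mm (1.0 is 150 mm), then the turn about the tool's z in units of 180 degrees (1.0 is 180 degrees). In form: claw x y z turn; .... A call has 1 to 12 rows; each row is the pose to reach, as a shift and turn from the pose commanded when the call began, along the tool's axes at that moment, turning the shorter way round; what a row does not reach only later rows make up. A row lasts 1/8 s, in which the tool goes at most 62.5 mm and 10.7 degrees, less where a joint would pass 70% of its speed; a pose out of reach is approached as far as the arm can. A call with a number of a shift or a turn outside -1 to 1 is refused whole. A call with a gripper value outside its range is refused whole. The fingers move at their own pace and stop on an object; the grip force is fixed at half the most. Time passes only in rows, so rows that repeat a pose let the fingers close. It gives the time, the measured TCP pose, the force, the opening and the grip force at its end, in the units of the state.
- telemetry.get_obs(): the state, without advancing time (a new reading comes with each control period).
- camera(name): name is "scene" or "top" or "wrist"; returns the picture (384x512x3 uint8, red, green, blue); there is no depth.
- camera_params(name): a dict with "camera_matrix" (3x3 intrinsics, pixels), "eye" and "attitude" of the camera in the world. Camera axes: x right, y down, z forward; pixel columns grow to the right and rows downward; lengths in m; the calibration is good to about 2 mm. The wrist camera is an equidistant fisheye: a pixel r from the principal point sees the ray r / f radians off the axis. A picture is of the moment at which its call begins: read the wrist's pose just before it. camera_params takes no time and is no camera call; for the wrist camera it gives the pose at the moment of the call.
- ticket.job_done(): hands the job in; it is judged then, once.
Trained networks look in the newest picture that a camera, given by its name, has taken for a name from the list of things; names that differ only in an ending like _2 or _b are one class to them, and where a whole thing is asked for, a point or a joint stands for the part that bears it (a point fixed in the world has none). Each returns a list of dicts, best first, with "conf" (0 to 1); they miss things now and then, are a little off and sometimes report something else, mostly with a low value. They report only what shows in the picture. A call takes as long as a camera call.
- boxes_of(thing, camera): "at" ([x, y, z] in m, in world coordinates, good to about 4 mm: the middle of the surface that is visible of it).
- cut_out(thing, camera): "pixels" (384x512 bool, what is visible of it).
- spot_point(thing, camera): "at" ([x, y, z] in m, in world coordinates, good to about 4 mm: a listed point, or the origin of a listed thing).
The state is a dict: "clock": time; "joint_pos": joint angles; "joint_vel": joint speeds; "tau": joint torques, N m; "eef_pos": TCP position; "tool_rot": TCP orientation; "ft_force": force on the tool from outside, world axes, zero at the start; "ft_torque": the same for the moment, N m; "grip_width": finger opening in m; "grasp_force": force on a finger pad.
Only numpy, scipy, OpenCV 4.12 (cv2) and the standard library are available. Lean on these libraries where they do the work, as an engineer would, in place of code of your own. Each camera call takes 0.05 s, during which the arm holds its last target. There are 200 camera calls.

## Working session

There is one attempt and no reset: what is moved stays moved. The work goes in short steps, Python scripts to look and compute and a shell command to move; the robot and the scene stay as the last step left them, time stands still between calls to the robot, and variables do not carry over. Pictures are saved under pics/ and viewed, at most 10 in all, crops included, and the job is handed in when it is done.

```bash
ls; mkdir -p pics
python3 - <<'E'
from workcell import *
import cv2,numpy as np
o=telemetry.get_obs();print({k:np.round(v,3) for k,v in o.items()})
a=camera("scene");b=camera("top")
cv2.imwrite("pics/a.png",np.hstack([a,b])[:,:,::-1][:, :]) if 0 else None
cv2.imwrite("pics/s.png",a[:,:,::-1]);cv2.imwrite("pics/t.png",b[:,:,::-1])
for c in("scene","top"):
  for n in("wheel_hub","handle_grip","ball_lever_tip","air_station","handle","flask","spray","tumbler"):
    r=spot_point(n,c);print(c,n,[(np.round(q["at"],3),round(q["conf"],2)) for q in r[:2]])
E
```

```text
pics
{'clock': np.float64(0.0), 'joint_pos': array([1.148, 0.241, 0.004, 1.335, 0.   , 1.571]), 'joint_vel': array([-0.   , -0.   , -0.003,  0.001,  0.003,  0.001]), 'tau': array([ 1.0000e-03, -3.7232e+01,  2.5241e+01,  1.7000e-02, -0.0000e+00,
       -0.0000e+00]), 'eef_pos': array([0.205, 0.455, 0.249]), 'tool_rot': array([ 0.21 ,  0.978, -0.001, -0.   ]), 'ft_force': array([-0.299, -0.848, -0.802]), 'ft_torque': array([0.001, 0.067, 0.015]), 'grasp_force': np.float64(0.0), 'grip_width': np.float64(0.085)}
scene wheel_hub [(array([ 0.583, -0.075,  0.193]), 0.56)]
scene handle_grip [(array([ 0.536, -0.086,  0.236]), 0.46)]
scene ball_lever_tip [(array([ 0.657, -0.297,  0.152]), 0.52)]
scene air_station [(array([ 0.578, -0.073,  0.002]), 0.57)]
scene handle [(array([ 0.543, -0.08 ,  0.201]), 0.54)]
scene flask [(array([0.523, 0.501, 0.   ]), 0.77), (array([ 0.719, -0.137, -0.005]), 0.59)]
scene spray [(array([0.644, 0.445, 0.002]), 0.63)]
scene tumbler [(array([ 0.413, -0.456,  0.   ]), 0.55)]
top wheel_hub [(array([ 0.578, -0.072,  0.19 ]), 0.79), (array([ 0.583, -0.075,  0.   ]), 0.67)]
top handle_grip [(array([ 0.538, -0.083,  0.233]), 0.54), (array([0.646, 0.45 , 0.001]), 0.29)]
top ball_lever_tip [(array([ 0.66 , -0.299,  0.152]), 0.76)]
top air_station [(array([ 0.585, -0.076, -0.003]), 0.66), (array([ 0.444, -0.073, -0.001]), 0.48)]
top handle [(array([ 0.54 , -0.085,  0.203]), 0.46), (array([ 0.651, -0.008,  0.002]), 0.2)]
top flask [(array([ 0.526,  0.505, -0.001]), 0.98)]
top spray [(array([0.643, 0.45 , 0.001]), 0.56), (array([ 0.653, -0.008,  0.002]), 0.24)]
top tumbler [(array([ 0.412, -0.457,  0.003]), 0.63)]
```

View pics/s.png

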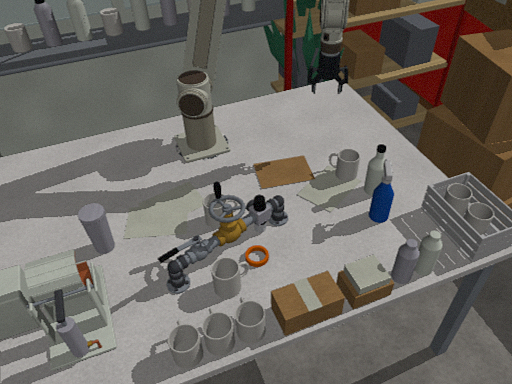

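View pics/t.png

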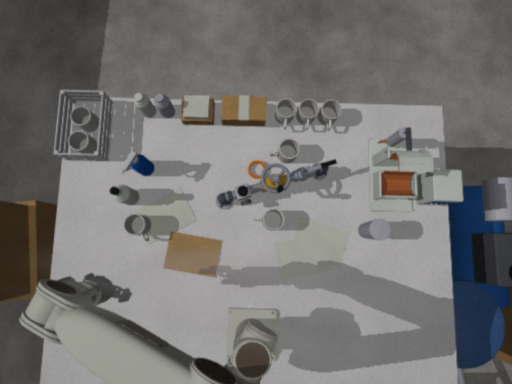

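The pictures agree with the networks: hub at about (0.581, -0.074), and the handle on the robot's side at about (0.537, -0.084). In the scene picture the handle is at pixel (217,188). I'll move above it with the tool axes aligned to the world.

```bash
cat > st.py <<'E'
from workcell import telemetry
import numpy as np
o=telemetry.get_obs()
print(*[np.round(o[k],4) for k in("clock","eef_pos","tool_rot","ft_force","grip_width","grasp_force","joint_pos")])
E
python3 -m creep '1 -1 -0.68 -0.55 -0.135; 1 -1 -0.68 -0.55 -0.135; 1 -1 -0.68 -0.55 -0.135; 1 -1 -0.68 -0.55 -0.135; 1 -1 -0.68 -0.55 -0.135'; python3 st.py
```

```text
clock: 1.52
eef_pos: [0.301, 0.3008, 0.3335]
tool_rot: [0.001, 1.0, 0.001, 0.001]
ft_force: [-0.1, -0.5, -0.0]
grip_width: 0.0853
grasp_force: 0.0
1.525 [0.301  0.3008 0.3335] [9.e-04 1.e+00 9.e-04 8.e-04] [-0.0564 -0.4888 -0.04  ] 0.0853 0.0 [7.8500e-01 6.7500e-02 1.3500e-02 1.5143e+00 2.0000e-04 7.8670e-01]
```

```bash
python3 -m creep '1 -0.5 -0.9 0 0; 1 -0.5 -0.9 0 0; 1 -0.5 -0.9 0 0' >/dev/null; python3 -m creep '1 -0.5 -0.9 0 0; 1 -0.5 -0.9 0 0; 1 -0.5 -0.9 0 0'>/dev/null; python3 -m creep '1 -0.57 -0.76 0 0; 1 -0.57 -0.76 0 0; 1 -0.57 -0.76 0 0; 1 -0.57 -0.76 0 0'
python3 - <<'E'
from workcell import *
import cv2,numpy as np
cv2.imwrite("pics/w.png",camera("wrist")[:,:,::-1])
for n in("wheel_hub","handle_grip","handle"):
    print(n,[(np.round(q["at"],3),round(q["conf"],2)) for q in spot_point(n,"wrist")[:2]])
E
```

```text
clock: 2.78
eef_pos: [0.5363, -0.082, 0.331]
tool_rot: [-0.0, 1.0, 0.001, -0.001]
ft_force: [-1.1, 0.1, 1.0]
grip_width: 0.0855
grasp_force: 0.0
wheel_hub [(array([ 0.581, -0.076,  0.192]), 0.95)]
handle_grip [(array([ 0.537, -0.086,  0.234]), 0.78)]
handle [(array([ 0.534, -0.087,  0.2  ]), 0.55)]
```

View pics/w.png

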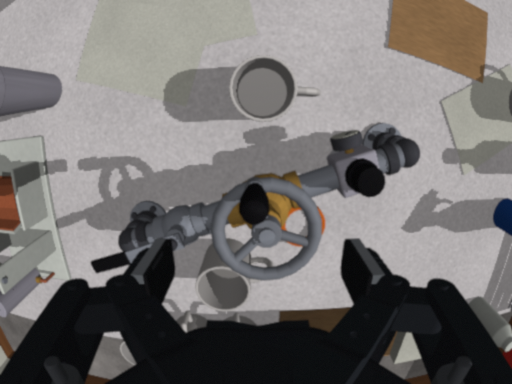

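The wrist view shows the handle at pixel (255,203) on the wheel rim, centred between the fingers, with the way down clear. I'll descend and grip.

```bash
python3 -m creep '1 0 -0.027 0.2 0; 1 0 -0.027 0.4 0; 1 0 -0.027 0.55 0; 1 0 -0.027 0.633 0; 1 0 -0.027 0.633 0'; python3 -m creep '0 0 0 0 0; 0 0 0 0 0; 0 0 0 0 0; 0 0 0 0 0; 0 0 0 0 0; 0 0 0 0 0; 0 0 0 0 0; 0 0 0 0 0'; python3 st.py
```

```text
clock: 3.6
eef_pos: [0.5355, -0.0855, 0.2374]
tool_rot: [-0.001, 1.0, 0.0, -0.0]
ft_force: [0.9, -0.2, 0.9]
grip_width: 0.0855
grasp_force: 0.0
clock: 4.6
eef_pos: [0.5365, -0.086, 0.2383]
tool_rot: [-0.001, 1.0, 0.0, 0.001]
ft_force: [-1.2, 2.5, 5.3]
grip_width: 0.0208
grasp_force: 58.9
4.6 [ 0.5365 -0.086   0.2383] [-8.e-04  1.e+00  3.e-04  7.e-04] [-1.1855  2.4568  5.251 ] 0.0208 58.9326 [-1.5940e-01  3.3070e-01  9.7200e-02  1.3359e+00  7.0000e-04 -1.6100e-01]
```

```bash
cat > tab.py <<'E'
# tab.py hx hy r a0 step n k : tool shifts on circle, n calls of k rows, from commanded angle a0 (deg)
import sys,numpy as np
hx,hy,r,a,st,n,k=map(float,sys.argv[1:])
for c in range(int(n)):
    p=lambda t:r*np.array([-np.cos(np.radians(t)),np.sin(np.radians(t))])/0.15
    print(round(a,1),'; '.join('0 %.3f %.3f 0 0'%tuple(p(a+st*(i+1))-p(a)) for i in range(int(k))));a+=st*k
E
cat > g.py <<'E'
# guard: log the state, stop the chain when the horizontal force is large
from workcell import telemetry
import numpy as np,sys
o=telemetry.get_obs();p=o["eef_pos"];f=o["ft_force"];d=p-[0.581,-0.075,0]
print(np.round(o["clock"],2),np.round(p,4),np.round(f,1),"ang",round(np.degrees(np.arctan2(d[1],d[0]))%360,1),"r",round(np.hypot(*d[:2]),4),round(float(o["grip_width"]),4))
open("log.txt","a").write("%f %f %f\n"%tuple(p));sys.exit(int(np.hypot(f[0],f[1])>float(sys.argv[1])))
E
python3 tab.py 0 0 0.046 194 -10 12 3
```

```text
194.0 0 0.008 0.053 0 0; 0 0.007 0.106 0 0; 0 -0.003 0.159 0 0
164.0 0 -0.019 0.050 0 0; 0 -0.047 0.096 0 0; 0 -0.082 0.136 0 0
134.0 0 -0.042 0.034 0 0; 0 -0.088 0.060 0 0; 0 -0.139 0.077 0 0
104.0 0 -0.053 0.008 0 0; 0 -0.106 0.007 0 0; 0 -0.159 -0.003 0 0
74.0 0 -0.050 -0.019 0 0; 0 -0.096 -0.047 0 0; 0 -0.136 -0.082 0 0
44.0 0 -0.034 -0.042 0 0; 0 -0.060 -0.088 0 0; 0 -0.077 -0.139 0 0
14.0 0 -0.008 -0.053 0 0; 0 -0.007 -0.106 0 0; 0 0.003 -0.159 0 0
-16.0 0 0.019 -0.050 0 0; 0 0.047 -0.096 0 0; 0 0.082 -0.136 0 0
-46.0 0 0.042 -0.034 0 0; 0 0.088 -0.060 0 0; 0 0.139 -0.077 0 0
-76.0 0 0.053 -0.008 0 0; 0 0.106 -0.007 0 0; 0 0.159 0.003 0 0
-106.0 0 0.050 0.019 0 0; 0 0.096 0.047 0 0; 0 0.136 0.082 0 0
-136.0 0 0.034 0.042 0 0; 0 0.060 0.088 0 0; 0 0.077 0.139 0 0
```

```bash
python3 -m creep '0 0.008 0.053 0 0; 0 0.007 0.106 0 0; 0 -0.003 0.159 0 0' >/dev/null; python3 g.py 18 && python3 -m creep '0 -0.019 0.050 0 0; 0 -0.047 0.096 0 0; 0 -0.082 0.136 0 0' >/dev/null; python3 g.py 18 && python3 -m creep '0 -0.042 0.034 0 0; 0 -0.088 0.060 0 0; 0 -0.139 0.077 0 0'>/dev/null;  python3 g.py 18
```

```text
4.97 [ 0.5356 -0.0643  0.2383] [-4.3 -2.9  7.9] ang 166.7 r 0.0466 0.0214
5.35 [ 0.5467 -0.0424  0.2382] [-7.8  0.  10. ] ang 136.5 r 0.0473 0.0212
5.72 [ 0.5678 -0.0292  0.2383] [-6.3  3.6  8.7] ang 106.1 r 0.0477 0.0212
```

```bash
G="python3 g.py 16"; python3 -m creep '0 -0.053 0.008 0 0; 0 -0.106 0.007 0 0; 0 -0.159 -0.003 0 0' >/dev/null; $G && python3 -m creep '0 -0.050 -0.019 0 0; 0 -0.096 -0.047 0 0; 0 -0.136 -0.082 0 0' >/dev/null && $G && python3 -m creep '0 -0.034 -0.042 0 0; 0 -0.060 -0.088 0 0; 0 -0.077 -0.139 0 0' >/dev/null && $G && python3 -m creep '0 -0.008 -0.053 0 0; 0 -0.007 -0.106 0 0; 0 0.003 -0.159 0 0' >/dev/null && $G && python3 -m creep '0 0.019 -0.050 0 0; 0 0.047 -0.096 0 0; 0 0.082 -0.136 0 0' >/dev/null && $G
```

```text
6.1 [ 0.5928 -0.0289  0.2383] [-3.6  5.6  7.1] ang 75.7 r 0.0476 0.0211
6.48 [ 0.6139 -0.0414  0.2383] [-1.8  5.2  6.4] ang 45.6 r 0.047 0.021
6.85 [ 0.6245 -0.0593  0.2382] [-7.8 21.7  9. ] ang 19.8 r 0.0463 0.0214
```

A 23 N reaction, purely tangential, suggests the stop. I'll nudge a little further to confirm it.

```bash
python3 -m creep '0 0 0 0 0' >/dev/null; python3 g.py 16;  python3 -m creep '0 -0.004 -0.016 0 0; 0 -0.004 -0.016 0 0'>/dev/null; python3 g.py 16
python3 - <<'E'
import numpy as np
from scipy.optimize import least_squares
p=np.loadtxt("log.txt")[:,:2]
s=least_squares(lambda v:np.hypot(*(p-v[:2]).T)-v[2],[.581,-.075,.046]);print(s.x,s.fun)
h=s.x[:2];print(np.degrees(np.arctan2(*(p[-3:]-h).T[::-1])))
E
```

```text
6.98 [ 0.6244 -0.059   0.2383] [-4.7 12.4  8. ] ang 20.2 r 0.0463 0.0211
7.22 [ 0.6245 -0.0592  0.2383] [-6.1 18.6  8.4] ang 20.0 r 0.0463 0.0211
[ 0.58072865 -0.0733338   0.04600712] [ 1.21351933e-05 -1.32248794e-05 -6.33200605e-06  1.91654740e-06
  2.35069873e-05 -1.24951327e-05 -1.72372446e-05  1.17305347e-05]
[17.76527283 18.13909279 17.89162268]
```

Run:
```python
import numpy as np
h=np.array([.5807,-.0733]);r=.046
P=lambda t:h+r*np.array([np.cos(np.radians(t)),np.sin(np.radians(t))])
q=np.array([.6258,-.0659]);a=18
for c in range(4):
    print(a,'; '.join('0 %.3f %.3f 0 0'%tuple((P(a+15*(i+1))-q)*[-1,1]/.15) for i in range(12)));a+=180;q=P(a)
```

```text
18 0 0.043 0.118 0 0; 0 0.095 0.179 0 0; 0 0.161 0.224 0 0; 0 0.237 0.251 0 0; 0 0.317 0.257 0 0; 0 0.395 0.242 0 0; 0 0.468 0.208 0 0; 0 0.529 0.156 0 0; 0 0.574 0.090 0 0; 0 0.601 0.014 0 0; 0 0.607 -0.065 0 0; 0 0.592 -0.144 0 0
198 0 -0.034 -0.072 0 0; 0 -0.086 -0.133 0 0; 0 -0.152 -0.178 0 0; 0 -0.228 -0.205 0 0; 0 -0.308 -0.211 0 0; 0 -0.386 -0.197 0 0; 0 -0.459 -0.162 0 0; 0 -0.520 -0.110 0 0; 0 -0.565 -0.044 0 0; 0 -0.592 0.031 0 0; 0 -0.598 0.111 0 0; 0 -0.583 0.190 0 0
378 0 0.034 0.072 0 0; 0 0.086 0.133 0 0; 0 0.152 0.178 0 0; 0 0.228 0.205 0 0; 0 0.308 0.211 0 0; 0 0.386 0.197 0 0; 0 0.459 0.162 0 0; 0 0.520 0.110 0 0; 0 0.565 0.044 0 0; 0 0.592 -0.031 0 0; 0 0.598 -0.111 0 0; 0 0.583 -0.190 0 0
558 0 -0.034 -0.072 0 0; 0 -0.086 -0.133 0 0; 0 -0.152 -0.178 0 0; 0 -0.228 -0.205 0 0; 0 -0.308 -0.211 0 0; 0 -0.386 -0.197 0 0; 0 -0.459 -0.162 0 0; 0 -0.520 -0.110 0 0; 0 -0.565 -0.044 0 0; 0 -0.592 0.031 0 0; 0 -0.598 0.111 0 0; 0 -0.583 0.190 0 0
```

```bash
sed -i 's/0.581,-0.075,0/0.58073,-0.07333,0/' g.py; python3 -m creep '0 0.043 0.118 0 0; 0 0.095 0.179 0 0; 0 0.161 0.224 0 0; 0 0.237 0.251 0 0; 0 0.317 0.257 0 0; 0 0.395 0.242 0 0; 0 0.468 0.208 0 0; 0 0.529 0.156 0 0; 0 0.574 0.090 0 0; 0 0.601 0.014 0 0; 0 0.607 -0.065 0 0; 0 0.592 -0.144 0 0' >/dev/null; python3 g.py 18 && python3 -m creep '0 -0.034 -0.072 0 0; 0 -0.086 -0.133 0 0; 0 -0.152 -0.178 0 0; 0 -0.228 -0.205 0 0; 0 -0.308 -0.211 0 0; 0 -0.386 -0.197 0 0; 0 -0.459 -0.162 0 0; 0 -0.520 -0.110 0 0; 0 -0.565 -0.044 0 0; 0 -0.592 0.031 0 0; 0 -0.598 0.111 0 0; 0 -0.583 0.190 0 0' >/dev/null; python3 g.py 18
```

```text
8.72 [ 0.5366 -0.0865  0.2383] [-0.9  4.7  7. ] ang 196.6 r 0.0461 0.0212
10.22 [ 0.6252 -0.0612  0.2383] [ 0.3 -5.6  5.6] ang 15.2 r 0.0461 0.0213
```

```bash
python3 -m creep '0 0.034 0.072 0 0; 0 0.086 0.133 0 0; 0 0.152 0.178 0 0; 0 0.228 0.205 0 0; 0 0.308 0.211 0 0; 0 0.386 0.197 0 0; 0 0.459 0.162 0 0; 0 0.520 0.110 0 0; 0 0.565 0.044 0 0; 0 0.592 -0.031 0 0; 0 0.598 -0.111 0 0; 0 0.583 -0.190 0 0' >/dev/null; python3 g.py 18 && python3 -m creep '0 -0.034 -0.072 0 0; 0 -0.086 -0.133 0 0; 0 -0.152 -0.178 0 0; 0 -0.228 -0.205 0 0; 0 -0.308 -0.211 0 0; 0 -0.386 -0.197 0 0; 0 -0.459 -0.162 0 0; 0 -0.520 -0.110 0 0; 0 -0.565 -0.044 0 0; 0 -0.592 0.031 0 0; 0 -0.598 0.111 0 0; 0 -0.583 0.190 0 0' >/dev/null; python3 g.py 18;  python3 -m creep '0 0 0 0 0; 0 0 0 0 0'>/dev/null; python3 g.py 18
```

```text
11.72 [ 0.5366 -0.0865  0.2383] [-1.2  6.2  7.2] ang 196.6 r 0.0461 0.0212
13.22 [ 0.6252 -0.0612  0.2383] [ 0.2 -5.6  5.7] ang 15.2 r 0.0461 0.0209
13.48 [ 0.6247 -0.0596  0.2383] [-0.7 -0.1  6.7] ang 17.4 r 0.046 0.021
```

```bash
python3 -m creep '0 0.002 0.007 0 0; 0 0.002 0.007 0 0; 0 0.002 0.007 0 0'>/dev/null; python3 g.py 18
python3 - <<'E'
from workcell import *
import cv2,numpy as np
a=camera("scene")[130:320,130:330,::-1]
cv2.imwrite("pics/e.png",cv2.resize(a,None,fx=3,fy=3))
print([(np.round(q["at"],3),round(q["conf"],2)) for q in spot_point("ball_lever_tip","scene")[:2]])
E
python3 g.py 18
```

```text
13.85 [ 0.6246 -0.0595  0.2383] [-0.1 -3.1  6.6] ang 17.5 r 0.046 0.0213
[(array([0.645, 0.446, 0.001]), 0.65), (array([ 0.654, -0.299,  0.154]), 0.49)]
13.95 [ 0.6246 -0.0595  0.2383] [ 0.8 -4.   6.1] ang 17.5 r 0.046 0.021
```

View pics/e.png

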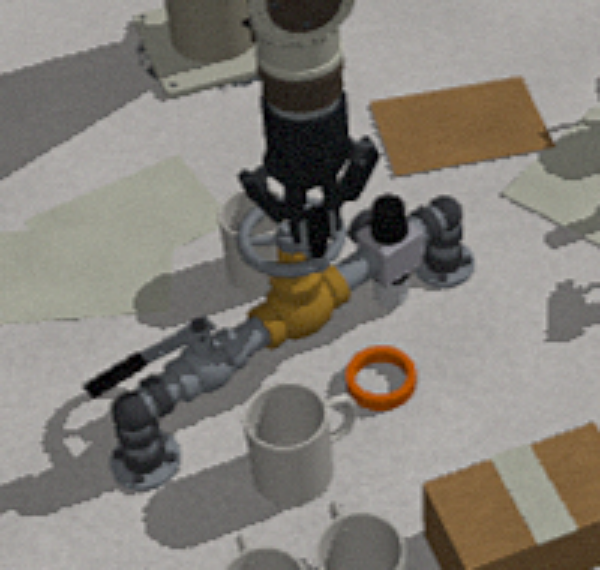

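The gripper at crop pixel (318,225) still holds the handle, the lever at (140,355) is untouched and the mugs are standing. One last fine nudge closes the remaining half degree or so.

```bash
python3 -m creep '0 0.002 0.006 0 0; 0 0.002 0.006 0 0; 0 0.002 0.006 0 0'>/dev/null; python3 g.py 18; python3 -m creep '0 -0.001 -0.003 0 0; 0 -0.001 -0.003 0 0; 0 -0.001 -0.003 0 0'>/dev/null; python3 g.py 18
```

```text
14.32 [ 0.6245 -0.0591  0.2383] [ 1.4 -4.6  4.6] ang 18.0 r 0.046 0.0215
14.7 [ 0.6245 -0.0591  0.2383] [ 1.5 -2.9  6. ] ang 18.0 r 0.046 0.021
```

The wheel reads 18.0°, the same as the stop angle, exactly two turns on. The force is below the turning friction.

```bash
python3 -c "
from workcell import ticket
print(ticket.job_done())"
```

```text
the job is handed in; nothing more can be done
None
```

The handwheel was wound clockwise to its stop, then backed off two full turns (within about half a degree by the tool position); the gripper still holds the handle, the lever and bench items look untouched, and the job was handed in at 14.7 s.

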